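Clear the mug rest, then set and clamp its sliding leg

TASK

Use the scraper block to wipe the three sugar chips off the steel drip plate onto the bench (not with the fingers), and stand the scraper back upright on its red coaster. Then, with the orange cam lever still open, push the sprung leg out until the carriage's white front edge is level with the red mark, and while holding it at the mark squeeze the cam lever closed against the fin. Finish while still holding: keep the leg at the mark and the lever squeezed shut in the gripper, do not let go, and leave the mugs and other things on the bench where they are.

Things in the scene. Friction and masses are not known exactly. Their poses are not given: they have to be found in the camera images.
- stand: the mug rest, fixed to the bench. Origin at bench height on its centre line where the rail ends and the steel drip plate begins; +x runs along the rail from the rail end to the plate end and is the way the leg slides out, +z up. Plate: 150 mm along x (0 to +150), 110 mm across y, its flat top 12 mm above the bench. Rail: from x = -210 to 0, 44 mm across, its top 42 mm above the bench
- plate_center (a point): point on the top of the drip plate (12 mm above the bench) in the middle of the part where the chips lie, 88 mm along +x of the stand; axes as the stand's. The retracted leg's white foot (70 mm across, up to 42 mm above the bench) reaches to 22 mm along +x of the stand
- leg (a joint): how far the leg is slid out along the stand's +x, in m: 0 retracted, 0.09 fully out. A spring draws it back with about 2.5 N at 0 and 5 N at 0.09; nothing latches it, so it runs back if not held. The leg is a grey carriage on top of the rail (100 mm long) with a push bar, a fin and the lever on it
- leg_front (a point): middle of the carriage's white front edge at rail-top height, 42 mm above the bench: the pointer to bring level with the mark; axes as the stand's. At 0 it is 100 mm along -x of the stand's origin
- push_bar (a point): middle of the rear (-x) face of the leg's white upright push bar, 35 mm behind the front edge, 67 mm above the bench; bar 8 mm thick, 120 mm across y, from 50 to 84 mm above the bench. Axes as the stand's. Open fingers straddling fin and lever just behind the bar can push the leg out by this face
- fin (a point): middle of the white fin fixed on the leg: 7 mm thick, 55 mm long, running back (-x) from the push bar, from 50 to 84 mm above the bench; its outer face is 11 mm to +y of the bar's middle. Axes as the stand's. The carriage below has its top 50 mm above the bench and reaches 65 mm back from the bar
- lever (a joint): angle of the orange cam lever, rad: 0 = closed, flat beside the fin, outer face 11 mm to -y of the bar's middle (fin and lever together then measure 22 mm, centred on the bar); grows to 0.42 as it swings open to -y, gives to -0.08 when squeezed. Stiff upright pin 53 mm behind the bar (about 1.5 N at the tip); stays where it is left
- lever_tip (a point): middle of the free end of the orange cam lever (52 mm long, 8 mm thick, from 53 to 84 mm above the bench), 48 mm from its pin; the free end points toward the push bar and is 5 mm behind it when closed, about 9 mm when open
- mark: red length mark: two upright red tabs, 6 mm wide along x, one either side of the rail, up to 42 mm above the bench and 46 mm to either side of the middle line. Origin on the rail's middle line at bench height, at the middle of the tabs' width; axes as the stand's. Level with the mark = leg_front has x = 0 in this frame
- coaster: red plastic coaster, 112 mm wide, 6 mm thick, fixed to the bench; origin at the centre of its underside
- scraper_center (a point): centre of the scraper block, standing on the coaster: a beech block with a blue lip below, 110 mm long along its x, 24 mm thick along its y (grip across this), 62 mm tall; this point is 31 mm above its underside, z up. 100 to 200 g
- chip1_center (a point): chip of amber rock sugar, 20 x 18 x 14 mm (14 tall), lying loose on the drip plate; point at its centre, 7 mm above its underside
- chip2_center (a point): chip of amber rock sugar, 20 x 18 x 14 mm (14 tall), lying loose on the drip plate; point at its centre, 7 mm above its underside
- chip3_center (a point): chip of amber rock sugar, 20 x 18 x 14 mm (14 tall), lying loose on the drip plate; point at its centre, 7 mm above its underside
- mug1: clear glass mug, 80 mm wide, 95 mm tall, a bystander; origin at the centre of its underside
- mug2: green glass mug, 80 mm wide, 95 mm tall, a bystander; origin at the centre of its underside
- tin: round steel tin with a screw-top lid, 94 mm wide, 98 mm tall, a bystander; origin at the centre of its underside
- strainer: stainless tea strainer, bowl 66 mm wide and 32 mm tall with a 90 mm handle along its +x, a bystander; origin under the bowl
- sugar_jar: amber sugar jar, 76 mm wide, 120 mm tall, a bystander; origin at the centre of its underside
- spoon: steel spoon with a wooden handle, 150 mm long lying along its x, a bystander
Mind the look-alikes: they are no part of the job. What is meant by the coaster is not turquoise, and is the smaller of those in its own colour.

How it is judged:
On the way, in this order (a step that is already met when the one before it is completed fails the run):
1. all three chips have been wiped off the plate, while the scraper is in use off its coaster and the lever is open (height (world z) of chip1_center between 0 and 0.014 m and height (world z) of chip2_center between 0 and 0.014 m and height (world z) of chip3_center between 0 and 0.014 m and horizontal distance between scraper_center and coaster above 0.06 m and value of joint lever above 0.2 rad), for 0.1 s.
2. the scraper stands upright on the red coaster, let go (horizontal distance between scraper_center and coaster below 0.03 m and angle between scraper_center's own z axis and vertical below 0.12 rad and height (world z) of scraper_center between 0.033 and 0.041 m and contact force between the fingers and scraper below 0.1 N), for 0.2 s.
3. the leg is held level with the mark, the lever still open (x of leg_front in the frame of mark between -0.006 and 0.006 m and value of joint lever above 0.2 rad and contact force between the fingers and leg above 0.5 N), for 0.2 s.
At the end, for the whole second after the job is handed in: The three chips lie on the bench off the plate; the scraper stands upright within 30 mm of the middle of the coaster; the leg's front edge is within 6 mm of the red mark; the lever is closed to under 0.06 rad; the fingers still press on the leg (its lever included) with more than 3 N (all of step 2 and height (world z) of chip1_center between 0 and 0.014 m and height (world z) of chip2_center between 0 and 0.014 m and height (world z) of chip3_center between 0 and 0.014 m and x of leg_front in the frame of mark between -0.006 and 0.006 m and value of joint lever below 0.06 rad and contact force between the fingers and leg above 3 N); the arm keeps its last pose, push and grip.
It fails at once if the lever is being closed while the leg is more than 10 mm from the mark (value of joint lever below 0.15 rad and not (x of leg_front in the frame of mark between -0.01 and 0.01 m)).
It fails at once if a chip is moved with the fingers (contact force between the fingers and chip1 above 1 N or contact force between the fingers and chip2 above 1 N or contact force between the fingers and chip3 above 1 N).
It fails at once if another thing on the bench is displaced by more than 30 mm (distance of any of mug1, mug2, tin, strainer, sugar_jar, spoon from where it was at the start of the episode above 0.03 m).
It also fails if it takes over 54 s, if anything falls off the work surface, if the arm or the gripper's body presses on something with over 40 N, if the wrist force passes 120 N, or if a joint passes its speed limit or range.

ROBOT

A 6-joint arm with a two-finger parallel gripper is mounted at the origin on the work surface. World frame = base frame: x ahead of the robot, y to its left, z up, the work surface at z = 0. Lengths are in m, angles in rad, forces in N, time in s.
With the tool pointing down it reaches from about 0.375 to 0.975 m from the base axis. Payload 3.8 kg.
Tool frame: the origin (TCP) lies midway between the tips of the shut fingers; the grasp point (between the pads) lies 19 mm behind it; z points along the fingers, y is the line along which they close (so a half turn about z gives the same grasp; the last joint's range is limited). The gripper opens to 85 mm and grips with 20 to 120 N. Pads are 22 mm wide; open, the fingers measure 114 mm over their backs; the gripper's body (76 mm by 85 mm) begins 54 mm behind the grasp point. The pads swing forward as they close: fully open they stand 13 mm farther back than shut.
Start: joints at [-1.309, 0.264, 1.604, -0, 1.274, -0.037], TCP at [0.199, -0.645, 0.231] pointing down, gripper open.
Joint ranges: [-2.63, 2.63], [-0.94, 2.18], [0.31, 2.57], [-1.31, 4.45], [0, 2.66], [-2.55, 2.55]. Speed limits (rad/s): [2.57, 2.57, 3.14, 3.14, 3.14, 3.14].

INTERFACE

Orientations are given as a rotation vector (axis times angle).
In Python, from workcell import sensors, viewer, job gives the robot as it stands.
- The arm moves only by the shell command python3 -m inch 'ROWS' [FORCE]. ROWS is JSON, one flat list of numbers, 7 for each row, row after row: the shift along the tool's x, y, z in mm, then the turn, a rotation vector about the tool's x, y, z in degrees, then the finger opening in mm, from 0 to 85.4. A call has exactly 8 rows; each row shifts and turns the commanded pose from where the row before left it, along the tool's axes as they then stand; what a row does not reach is not made up. A row lasts 1/10 s, in which the tool goes at most 50 mm and 8.59 degrees, less where a joint would pass 70% of its speed; a pose out of reach is approached as far as the arm can. A call is refused whole if a number of a shift passes 50 or a number of a turn 8.59, either way. A call with a gripper value outside its range is refused whole. The fingers move at their own pace and stop on an object; FORCE is the grip in N (left out, the last holds). Time passes only in rows, so rows that do not move let the fingers close, or fill a call up. It gives the time, the measured TCP pose, the force, the opening and the grip force at its end, in the units of the state.
- sensors.read_state(): the state, without advancing time (a new reading comes with each control period).
- viewer.read_camera(name): name is "side" or "top"; returns the picture (400x640x3 uint8, red, green, blue); there is no depth.
- viewer.camera_params(name): a dict with "K" (3x3 intrinsics, pixels), "k1" (the pictures are not rectified: a ray, as slopes to the right and down, at radius r is drawn at 1 + k1 r^2 times it, then the intrinsics apply), "world_to_cam" (4x4, takes a point from world to camera coordinates). Camera axes: x right, y down, z forward; pixel columns grow to the right and rows downward; lengths in m; the calibration is good to about 2 mm. A picture is of the moment at which its call begins. camera_params takes no time and is no camera call.
- job.finish_job(): hands the job in; it is judged then, once.
The state is a dict: "time": time; "q": joint angles; "joint_vel": joint speeds; "joint_torque": joint torques, N m; "tool_pos": TCP position; "tcp_rot": TCP orientation; "wrist_force": force on the tool from outside, world axes, zero at the start; "torque": the same for the moment, N m; "width": opening from 0.0 (shut) to 1.0 (fully open); "grip_force": force on a finger pad.
Only numpy, scipy, OpenCV 4.12 (cv2) and the standard library are available. Lean on these libraries where they do the work, as an engineer would, in place of code of your own. Each camera call takes 0.05 s, during which the arm holds its last target. There are 200 camera calls.

## Working session

There is one attempt and no reset: what is moved stays moved. The work goes in short steps, Python scripts to look and compute and a shell command to move; the robot and the scene stay as the last step left them, time stands still between calls to the robot, and variables do not carry over. Pictures are saved under pics/ and viewed, at most 10 in all, crops included, and the job is handed in when it is done.

```bash
mkdir -p pics; ls; cat > h.py <<'E'
import numpy as np,cv2
from workcell import sensors,viewer,job
def ray(n,u,v):
    p=viewer.camera_params(n);K=np.array(p["K"]);T=np.array(p["world_to_cam"])
    d=np.array([(u-K[0,2])/K[0,0],(v-K[1,2])/K[1,1]]);x=d.copy()
    for _ in range(30): x=d/(1+p["k1"]*(x@x))
    R=T[:3,:3];o=-R.T@T[:3,3];return o,R.T@np.array([x[0],x[1],1])
def at(n,u,v,z):
    o,d=ray(n,u,v);return o+d*(z-o[2])/d[2]
def tri(a,b):
    (o,d),(p,e)=ray("top",*a),ray("side",*b)
    s=np.linalg.lstsq(np.c_[d,-e],p-o,rcond=None)[0]
    A,B=o+s[0]*d,p+s[1]*e;return (A+B)/2,np.linalg.norm(A-B)
def px(n,P):
    p=viewer.camera_params(n);K=np.array(p["K"]);T=np.array(p["world_to_cam"])
    c=T[:3,:3]@np.array(P)+T[:3,3];x=c[:2]/c[2];x=x*(1+p["k1"]*(x@x));return K[:2,:2]@x+K[:2,2]
def snap(n,f,crop=None,s=1):
    im=cv2.cvtColor(viewer.read_camera(n),cv2.COLOR_RGB2BGR)
    cv2.imwrite(f"raw_{n}.png",im)
    if crop: im=im[crop[1]:crop[3],crop[0]:crop[2]]
    cv2.imwrite("pics/"+f,cv2.resize(im,None,fx=s,fy=s,interpolation=cv2.INTER_CUBIC))
E
python3 - <<'E'
from h import *
np.set_printoptions(precision=4,suppress=True)
snap("top","a_top.png",s=1.25);snap("side","a_side.png",s=1.25)
for n in("top","side"):
    print(viewer.camera_params(n))
print(sensors.read_state())
E
```

```text
pics
{'K': array([[408.2977,   0.    , 317.7493],
       [  0.    , 408.2977, 198.3686],
       [  0.    ,   0.    ,   1.    ]]), 'k1': 0.02235625056557391, 'world_to_cam': array([[ 0.0263, -0.9996,  0.0105, -0.0349],
       [-0.9886, -0.0275, -0.1481,  0.5713],
       [ 0.1484, -0.0065, -0.9889,  1.4131],
       [ 0.    ,  0.    ,  0.    ,  1.    ]])}
{'K': array([[480.8281,   0.    , 319.9615],
       [  0.    , 480.8281, 200.6524],
       [  0.    ,   0.    ,   1.    ]]), 'k1': 0.0007686709920801196, 'world_to_cam': array([[-0.9161, -0.401 , -0.0024,  0.52  ],
       [-0.2639,  0.6073, -0.7493,  0.1903],
       [ 0.3019, -0.6858, -0.6622,  1.5076],
       [ 0.    ,  0.    ,  0.    ,  1.    ]])}
{'time': 0.1, 'q': array([-1.3089,  0.2647,  1.6053,  0.    ,  1.2737, -0.0369]), 'joint_vel': array([ 0.0011, -0.0034, -0.0032, -0.0007,  0.0012,  0.0005]), 'joint_torque': array([  0.0008, -51.6707, -36.8591,   0.    ,   0.0062,   0.    ]), 'tool_pos': array([ 0.1985, -0.6444,  0.2301]), 'tcp_rot': array([-3.1045, -0.4673,  0.0004]), 'wrist_force': array([-0.8372, -0.1807,  0.5295]), 'torque': array([-0.0141,  0.0157,  0.0055]), 'grip_force': 0.0, 'width': 1.0006241941952865}
```

View pics/a_top.png

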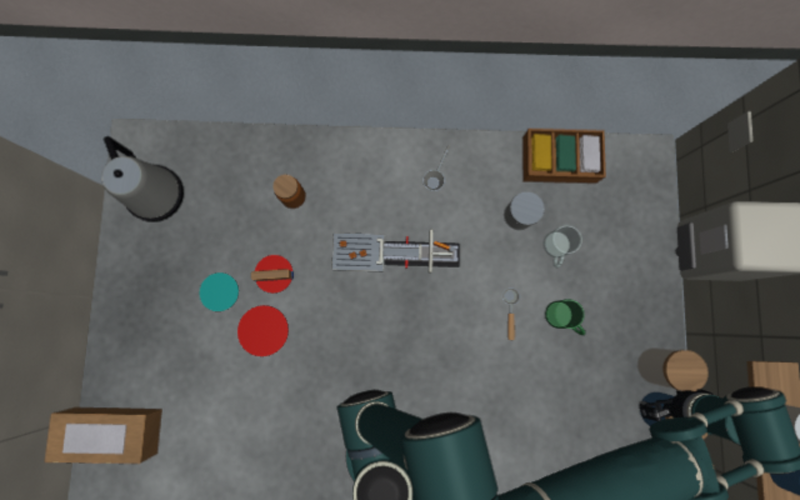

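View pics/a_side.png

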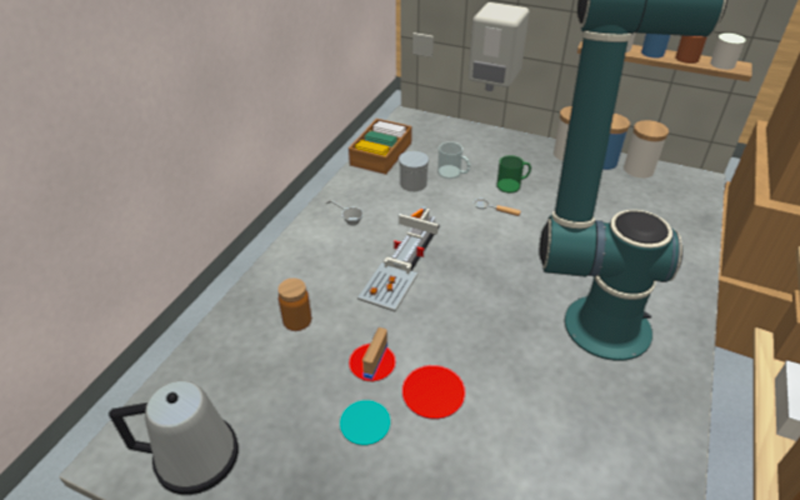

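Candidates for the coaster, in 1.25x pixels of the top view: small red (273,274), larger red (263,330) and turquoise (219,292). The small red one fits: it is the smaller of the two reds and the scraper stands on it. Enlarged crops next, to confirm that and to measure.

```bash
python3 - <<'E'
import cv2
t=cv2.imread("raw_top.png");s=cv2.imread("raw_side.png")
cv2.imwrite("pics/b_top.png",cv2.resize(t[175:295,185:385],None,fx=4,fy=4,interpolation=cv2.INTER_CUBIC))
cv2.imwrite("pics/b_side.png",cv2.resize(s[160:310,265:365],None,fx=4,fy=4,interpolation=cv2.INTER_CUBIC))
E
```

```text
(no output)
```

View pics/b_top.png

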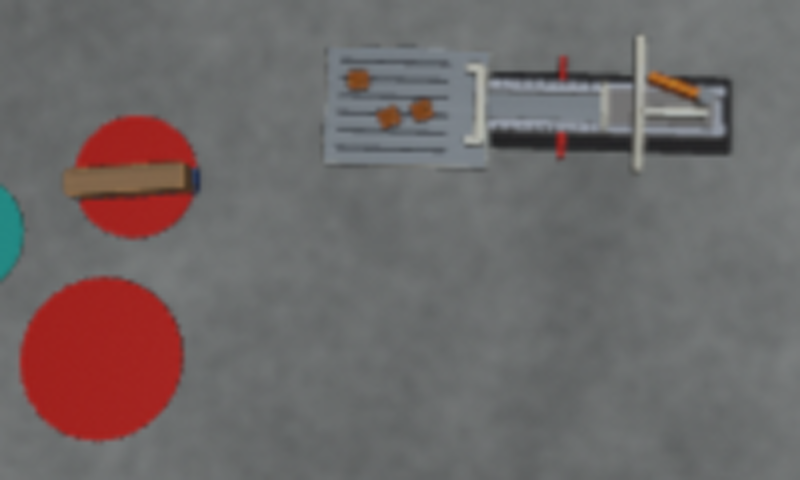

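View pics/b_side.png

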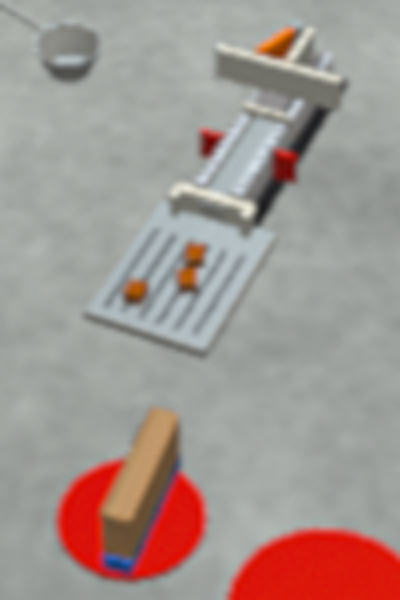

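Crop shows (4x pixels): small red coaster centred (137,178) top / (131,519) side with the scraper standing on it, confirmed as the smaller red one (120 px against 163 px). Plate corners (327,47),(490,52),(486,170),(323,163); chips (358,80),(389,117),(421,110); tabs (564,68),(561,146); push bar ends (639,36),(638,172); lever open, tip (652,77).

```bash
cat >> h.py <<'E'
T=lambda x,y:((x+.5)/4-.5+185,(y+.5)/4-.5+175)
S=lambda x,y:((x+.5)/4-.5+265,(y+.5)/4-.5+160)
E
python3 - <<'E'
from h import *
np.set_printoptions(precision=4,suppress=True)
A=lambda x,y,z:at("top",*T(x,y),z); B=lambda x,y,z:at("side",*S(x,y),z)
print("plate top");[print(A(*c,.012)) for c in[(327,47),(490,52),(486,170),(323,163)]]
print("plate side");[print(B(*c,.012)) for c in[(84,314),(205,353),(272,232)]]
print("chips T");[print(A(*c,.026)) for c in[(358,80),(389,117),(421,110)]]
print("chips S");[print(B(*c,.026)) for c in[(135,286),(188,272),(196,248)]]
print("coaster",A(137,177.5,.006),B(131,519,.006))
print("scr top");[print(A(*c,.068)) for c in[(66,171),(184,163),(187,188),(69,198)]]
print("scr side",*[B(*c,.068) for c in[(104,514),(133,521),(180,413),(155,407)]])
print("scr tri",tri(T(187,188),S(180,413)),tri(T(66,171),S(104,514)) ,tri(T(69,198),S(133,521)))
print("tabs T",A(564,57,.042),A(561,157,.042),"S",B(202,131,.042),B(290,155,.042))
print("bar T",A(639,36,.084),A(638,172,.084),"S",B(219,45,.084),B(346,83,.084))
print("bar tri",tri(T(638,170),S(346,82)))
print("front T",A(602,86,.05),A(602,129,.05))
print("lever",A(650,76,.084),A(698,95,.084),"fin",A(708,113,.084))
E
```

```text
plate top
[0.6157 0.1691 0.012 ]
[0.6153 0.0203 0.012 ]
[0.507  0.0206 0.012 ]
[0.5093 0.1679 0.012 ]
plate side
[0.6154 0.1702 0.012 ]
[0.5074 0.1703 0.012 ]
[0.512  0.0193 0.012 ]
chips T
[0.5839 0.1381 0.026 ]
[0.551  0.1089 0.026 ]
[0.5581 0.0804 0.026 ]
chips S
[0.5848 0.137  0.026 ]
[0.5517 0.1049 0.026 ]
[0.5573 0.0763 0.026 ]
coaster [0.4922 0.3357 0.006 ] [0.492  0.3391 0.006 ]
scr top
[0.4905 0.3826 0.068 ]
[0.5002 0.2814 0.068 ]
[0.4786 0.2776 0.068 ]
[0.4672 0.3784 0.068 ]
scr side [0.4883 0.3857 0.068 ] [0.467  0.3831 0.068 ] [0.4782 0.2798 0.068 ] [0.4976 0.2819 0.068 ]
scr tri (array([0.4789, 0.2781, 0.0658]), np.float64(0.0002949886685421905)) (array([0.4903, 0.3834, 0.0645]), np.float64(0.0012529801847847722)) (array([0.4681, 0.3799, 0.0634]), np.float64(0.001132630988384361))
tabs T [ 0.6073 -0.0467  0.042 ] [ 0.5173 -0.0461  0.042 ] S [ 0.6064 -0.0461  0.042 ] [ 0.5232 -0.0472  0.042 ]
bar T [ 0.6204 -0.1105  0.084 ] [ 0.5014 -0.1116  0.084 ] S [ 0.6203 -0.1154  0.084 ] [ 0.497  -0.1102  0.084 ]
bar tri (array([ 0.5007, -0.1124,  0.0829]), np.float64(0.00541448998808836))
front T [ 0.5808 -0.0808  0.05  ] [ 0.5423 -0.0816  0.05  ]
lever [ 0.5854 -0.1206  0.084 ] [ 0.5699 -0.1625  0.084 ] fin [ 0.5543 -0.1713  0.084 ]
```

```bash
cat >> h.py <<'E'
from scipy.spatial.transform import Rotation as R_
def rows(segs,start=None):
    """segs: (n,[x,y,z],yaw of tool x deg). prints per-row tool-frame shift/turn, tool pointing down"""
    if start is None:
        s=sensors.read_state();p=np.array(s["tool_pos"]);R=R_.from_rotvec(s["tcp_rot"])
    else: p=np.array(start[0],float);R=R_.from_euler('z',start[1],degrees=True)*R_.from_euler('x',180,degrees=True)
    for n,q,yaw in segs:
        E=R_.from_euler('z',yaw,degrees=True)*R_.from_euler('x',180,degrees=True)
        w=(R.inv()*E).as_rotvec()/n; d=(np.array(q)-p)/n
        for i in range(n):
            print(np.r_[R.inv().apply(d)*1000,np.degrees(w)].round(1).tolist()); R=R*R_.from_rotvec(w)
        p=np.array(q);R=E;print('--')
def st():
    s=sensors.read_state();R=R_.from_rotvec(s["tcp_rot"]).as_matrix()
    print(round(s["time"],2),np.round(s["tool_pos"],4),"yaw",round(np.degrees(np.arctan2(R[1,0],R[0,0])),2),"z",R[:,2].round(3),"F",np.round(s["wrist_force"],1),"grip",s["grip_force"],"w",round(s["width"]*85.4,1))
E
python3 - <<'E'
from h import *
rows([(8,[.42,-.33,.23],45),(8,[.5,.03,.23],75),(8,[.4835,.331,.17],95.9)])
E
```

```text
[38.0, -29.4, 0.1, -0.0, -0.0, -3.5]
[39.7, -27.0, 0.1, -0.0, -0.0, -3.5]
[41.3, -24.6, 0.1, -0.0, -0.0, -3.5]
[42.7, -22.0, 0.0, -0.0, -0.0, -3.5]
[44.0, -19.4, 0.0, -0.0, -0.0, -3.5]
[45.1, -16.7, 0.0, -0.0, -0.0, -3.5]
[46.0, -13.9, 0.0, -0.0, -0.0, -3.5]
[46.8, -11.1, 0.0, -0.0, -0.0, -3.5]
--
[38.9, -24.7, -0.0, 0.0, 0.0, -3.8]
[40.4, -22.2, -0.0, 0.0, 0.0, -3.8]
[41.8, -19.5, -0.0, 0.0, 0.0, -3.8]
[43.0, -16.7, -0.0, 0.0, 0.0, -3.8]
[44.0, -13.8, -0.0, 0.0, 0.0, -3.8]
[44.8, -10.9, -0.0, 0.0, 0.0, -3.8]
[45.4, -8.0, -0.0, 0.0, 0.0, -3.8]
[45.8, -5.0, -0.0, 0.0, 0.0, -3.8]
--
[35.8, -11.7, 7.5, 0.0, 0.0, -2.6]
[36.3, -10.1, 7.5, 0.0, 0.0, -2.6]
[36.7, -8.4, 7.5, 0.0, 0.0, -2.6]
[37.1, -6.7, 7.5, 0.0, 0.0, -2.6]
[37.3, -5.0, 7.5, 0.0, 0.0, -2.6]
[37.5, -3.3, 7.5, 0.0, 0.0, -2.6]
[37.6, -1.6, 7.5, 0.0, 0.0, -2.6]
[37.7, 0.1, 7.5, 0.0, 0.0, -2.6]
--
```

```bash
python3 -m inch '[38,-29,0,0,0,-3.5,85, 40,-27,0,0,0,-3.5,85, 41,-25,0,0,0,-3.5,85, 43,-22,0,0,0,-3.5,85, 44,-19,0,0,0,-3.5,85, 45,-17,0,0,0,-3.5,85, 46,-14,0,0,0,-3.5,85, 47,-11,0,0,0,-3.5,85]'
python3 -m inch '[39,-25,0,0,0,-3.8,85, 40,-22,0,0,0,-3.8,85, 42,-20,0,0,0,-3.8,85, 43,-17,0,0,0,-3.8,85, 44,-14,0,0,0,-3.8,85, 45,-11,0,0,0,-3.8,85, 45,-8,0,0,0,-3.8,85, 46,-5,0,0,0,-3.8,85]'
python3 -m inch '[36,-12,7,0,0,-2.6,85, 36,-10,7,0,0,-2.6,85, 37,-8,7,0,0,-2.6,85, 37,-7,7,0,0,-2.6,85, 37,-5,7,0,0,-2.6,85, 37,-3,7,0,0,-2.6,85, 37,-2,7,0,0,-2.6,85, 38,0,7,0,0,-2.6,85]'
python3 -c "
from h import *
st();rows([(1,[.4835,.331,.12],95.9)])"
```

```text
time: 0.9
tool_pos: [0.4206, -0.3285, 0.2309]
tcp_rot: [-2.899, -1.208, 0.0]
wrist_force: [0.4, -0.5, 0.0]
width: 0.996
grip_force: 0.0
time: 1.7
tool_pos: [0.4969, 0.0325, 0.231]
tcp_rot: [-2.481, -1.927, 0.0]
wrist_force: [0.6, -0.6, 0.4]
width: 0.997
grip_force: 0.0
time: 2.5
tool_pos: [0.4774, 0.3316, 0.1745]
tcp_rot: [-2.093, -2.343, 0.001]
wrist_force: [1.0, 0.6, 0.3]
width: 0.994
grip_force: 0.0
2.5 [0.4774 0.3316 0.1745] yaw 96.44 z [-0.001 -0.001 -1.   ] F [1.  0.6 0.3] grip 0.0 w 84.8
[-1.3, 6.0, 54.5, -0.0, 0.0, 0.5]
--
```

```bash
python3 -m inch '[-1,6,24,0,0,0.5,60, 0,0,24,0,0,0,60, 0,0,24,0,0,0,60, 0,0,24,0,0,0,60, 0,0,24,0,0,0,60, 0,0,14,0,0,0,60, 0,0,10,0,0,0,60, 0,0,0,0,0,0,60]' 40
python3 -m inch '[0,0,0,0,0,0,10, 0,0,0,0,0,0,10, 0,0,0,0,0,0,10, 0,0,0,0,0,0,10, 0,0,0,0,0,0,10, 0,0,0,0,0,0,10, 0,0,0,0,0,0,10, 0,0,0,0,0,0,10]' 60
python3 -c "
from h import *
st();snap('side','c.png',(240,200,360,310),5);print(px('side',(.4835,.331,.068)))"
```

```text
time: 3.3
tool_pos: [0.4832, 0.3294, 0.0299]
tcp_rot: [-2.105, -2.331, 0.004]
wrist_force: [-0.0, -0.7, -0.5]
width: 0.706
grip_force: 0.0
time: 4.1
tool_pos: [0.4853, 0.3307, 0.0329]
tcp_rot: [2.105, 2.331, 0.004]
wrist_force: [-0.4, -0.0, 6.2]
width: 0.271
grip_force: 59.6
4.1 [0.4853 0.3307 0.0329] yaw 95.82 z [ 0.002  0.002 -1.   ] F [-0.4 -0.   6.2] grip 59.59071099758148 w 23.2
[300.54934408 274.71119635]
```

View pics/c.png

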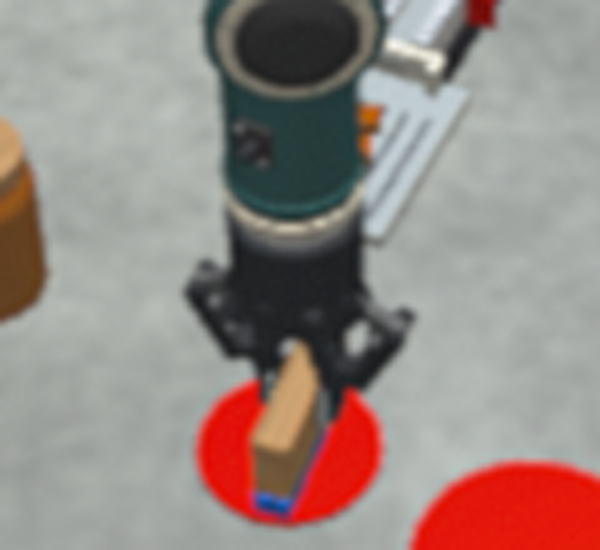

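```bash
python3 - <<'E'
from h import *
rows([(2,[.4853,.331,.1],95.8),(6,[.487,.108,.1],90)])
E
```

```text
[0.2, 0.1, -33.6, 0.1, -0.0, 0.0]
[0.1, 0.0, -33.6, 0.1, -0.0, 0.0]
--
[-37.0, -3.5, -0.0, 0.0, -0.0, 1.0]
[-37.1, -2.8, -0.0, 0.0, -0.0, 1.0]
[-37.1, -2.2, -0.0, 0.0, -0.0, 1.0]
[-37.1, -1.6, -0.0, 0.0, -0.0, 1.0]
[-37.2, -1.0, -0.0, 0.0, -0.0, 1.0]
[-37.2, -0.3, -0.0, 0.0, -0.0, 1.0]
--
```

```bash
python3 -m inch '[0,0,-35,0,0,0,10, 0,0,-35,0,0,0,10, -37,-3,0,0,0,1,10, -37,-3,0,0,0,1,10, -37,-2,0,0,0,1,10, -37,-2,0,0,0,1,10, -37,-1,0,0,0,1,10, -37,0,0,0,0,1,10]'
python3 -m inch '[0,0,0,0,0,0,10, 0,0,20,0,0,0,10, 0,0,20,0,0,0,10, 0,0,10,0,0,0,10, 0,0,3,0,0,0,10, 0,0,0,0,0,0,10, 0,0,0,0,0,0,10, 0,0,0,0,0,0,10]'
python3 -c "
from h import *
st();snap('side','d.png',(240,130,380,260),4)"
```

```text
time: 4.95
tool_pos: [0.4852, 0.1062, 0.1009]
tcp_rot: [-2.225, -2.217, 0.001]
wrist_force: [0.9, 0.1, -1.1]
width: 0.271
grip_force: 59.0
time: 5.75
tool_pos: [0.4869, 0.108, 0.0492]
tcp_rot: [2.224, 2.218, 0.002]
wrist_force: [0.8, 0.1, -0.7]
width: 0.272
grip_force: 59.0
5.75 [0.4869 0.108  0.0492] yaw 89.84 z [ 0.002  0.    -1.   ] F [ 0.8  0.1 -0.7] grip 59.028881192207336 w 23.2
```

View pics/d.png

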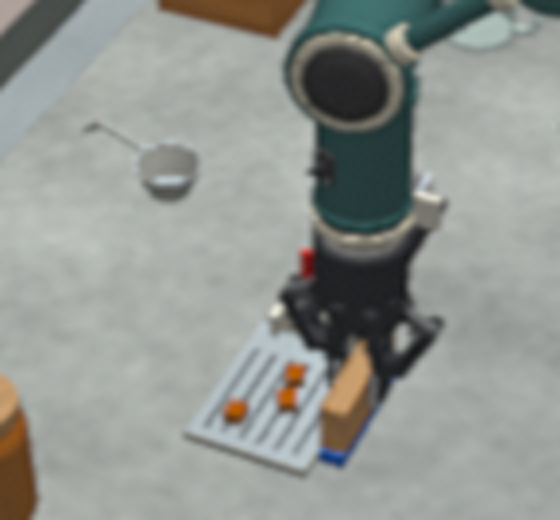

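```bash
python3 -m inch '[0,0,7,0,0,0,10, 0,11,0,0,0,0,10, 0,11,0,0,0,0,10, 0,11,0,0,0,0,10, 0,11,0,0,0,0,10, 0,11,0,0,0,0,10, 0,11,0,0,0,0,10, 0,11,0,0,0,0,10]'
python3 -m inch '[0,11,0,0,0,0,10, 0,11,0,0,0,0,10, 0,11,0,0,0,0,10, 0,11,0,0,0,0,10, 0,11,0,0,0,0,10, 0,11,0,0,0,0,10, 0,11,0,0,0,0,10, 0,11,0,0,0,0,10]'
python3 -c "
from h import *
st();snap('side','e.png',(240,130,380,260),4)"
```

```text
time: 6.6
tool_pos: [0.564, 0.1074, 0.0412]
tcp_rot: [-2.225, -2.218, 0.0]
wrist_force: [-1.0, 1.1, -0.9]
width: 0.275
grip_force: 59.1
time: 7.4
tool_pos: [0.6525, 0.1072, 0.0415]
tcp_rot: [2.224, 2.217, 0.001]
wrist_force: [-0.3, 0.8, -0.6]
width: 0.272
grip_force: 59.3
7.4 [0.6525 0.1072 0.0415] yaw 89.82 z [ 0.001  0.    -1.   ] F [-0.3  0.8 -0.6] grip 59.29506719112396 w 23.3
```

View pics/e.png

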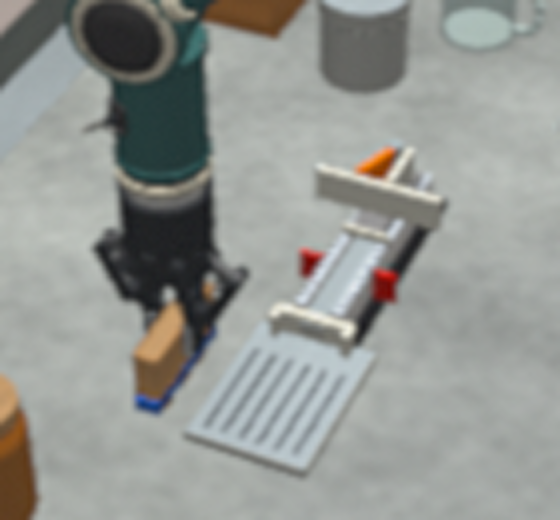

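The plate is clear in this view. I'll lift the scraper and check where the chips lie.

```bash
python3 -m inch '[0,0,-15,0,0,0,10, 0,0,-20,0,0,0,10, 25,0,-15,0,0,0,10, 40,-15,-10,0,0,0,10, 40,-25,0,0,0,0,10, 40,-30,0,0,0,0,10, 40,-30,0,0,0,0,10, 0,0,0,0,0,0,10]'
python3 -c "
from h import *
st();snap('side','f.png',(240,130,380,260),3);snap('top','f2.png')
t=cv2.imread('raw_top.png');s=cv2.imread('raw_side.png')
for n,im,b in(('top',t,(190,150,320,240)),('side',s,(240,130,380,290))):
    h=cv2.cvtColor(im,cv2.COLOR_BGR2HSV);m=cv2.inRange(h,(5,150,90),(18,255,255))
    k,_,q,c=cv2.connectedComponentsWithStats(m)
    for i in range(1,k):
        if b[0]<c[i][0]<b[2] and b[1]<c[i][1]<b[3] and q[i,4]>4: print(n,c[i].round(1),q[i,4],at(n,*c[i],.007).round(3))
"
```

```text
time: 8.25
tool_pos: [0.5471, 0.2968, 0.1017]
tcp_rot: [-2.217, -2.222, 0.001]
wrist_force: [-0.2, -0.2, -1.2]
width: 0.267
grip_force: 59.2
8.25 [0.5471 0.2968 0.1017] yaw 90.13 z [-0.003  0.001 -1.   ] F [-0.2 -0.2 -1.2] grip 59.24728274345398 w 22.8
top [236.  155.7] 15 [0.729 0.287 0.007]
top [275.5 175.7] 14 [0.657 0.138 0.007]
top [284.5 176.3] 14 [0.656 0.105 0.007]
top [292.3 176.5] 14 [0.656 0.076 0.007]
side [308.5 133.9] 43 [ 0.805 -0.42   0.007]
side [334.2 170.5] 32 [ 0.609 -0.231  0.007]
```

View pics/f.png

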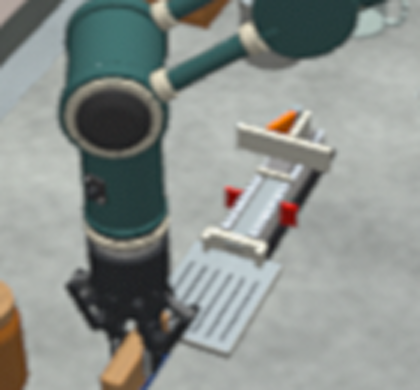

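```bash
python3 -m inch '[19,-29,0,0,0,0,10, 19,-28,0,0,0,0,10, 0,0,20,0,0,0,10, 0,0,20,0,0,0,10, 0,0,15,0,0,0,10, 0,0,8,0,0,0,10, 0,0,3,0,0,0,10, 0,0,0,0,0,0,10]'
python3 -c "
from h import *
st()"
```

```text
time: 9.15
tool_pos: [0.4951, 0.3302, 0.0351]
tcp_rot: [-2.226, -2.217, 0.001]
wrist_force: [0.9, 0.3, -1.0]
width: 0.275
grip_force: 59.5
9.15 [0.4951 0.3302 0.0351] yaw 89.77 z [-0. -0. -1.] F [ 0.9  0.3 -1. ] grip 59.540085196495056 w 23.5
```

```bash
python3 -m inch '[2,0,2,0,0,0,10, 0,0,0.5,0,0,0,10, 0,0,0,0,0,0,10, 0,0,0,0,0,0,60, 0,0,0,0,0,0,60, 0,0,0,0,0,0,60, 0,0,0,0,0,0,60, 0,0,0,0,0,0,60]'
python3 -m inch '[0,0,-10,0,0,0,60, 0,0,-20,0,0,0,60, 0,0,-30,0,0,0,60, 0,0,-40,0,0,0,60, 0,0,-40,0,0,0,60, -40,0,0,0,0,0,60, -45,10,0,0,0,0,60, -45,10,0,0,0,0,60]'
python3 -c "
from h import *
st();snap('top','g.png',(185,175,385,295),4)
rows([(8,[.561,-.14,.16],90)])"
```

```text
time: 9.95
tool_pos: [0.4948, 0.3327, 0.0329]
tcp_rot: [2.225, 2.218, 0.0]
wrist_force: [-0.8, 0.7, -0.1]
width: 0.705
grip_force: 0.0
time: 10.75
tool_pos: [0.5146, 0.2018, 0.1745]
tcp_rot: [2.222, 2.219, 0.003]
wrist_force: [0.6, -0.3, 0.3]
width: 0.704
grip_force: 0.0
10.75 [0.5146 0.2018 0.1745] yaw 89.93 z [ 0.002  0.001 -1.   ] F [ 0.6 -0.3  0.3] grip 0.0 w 60.1
[-41.9, 5.8, 2.0, 0.0, 0.0, -0.0]
[-41.9, 5.8, 1.9, 0.0, 0.0, -0.0]
[-41.9, 5.8, 1.9, 0.0, 0.0, -0.0]
[-41.9, 5.8, 1.9, 0.0, 0.0, -0.0]
[-41.9, 5.7, 1.9, 0.0, 0.0, -0.0]
[-41.9, 5.7, 1.8, 0.0, 0.0, -0.0]
[-41.9, 5.7, 1.8, 0.0, 0.0, -0.0]
[-41.9, 5.7, 1.8, 0.0, 0.0, -0.0]
--
```

View pics/g.png

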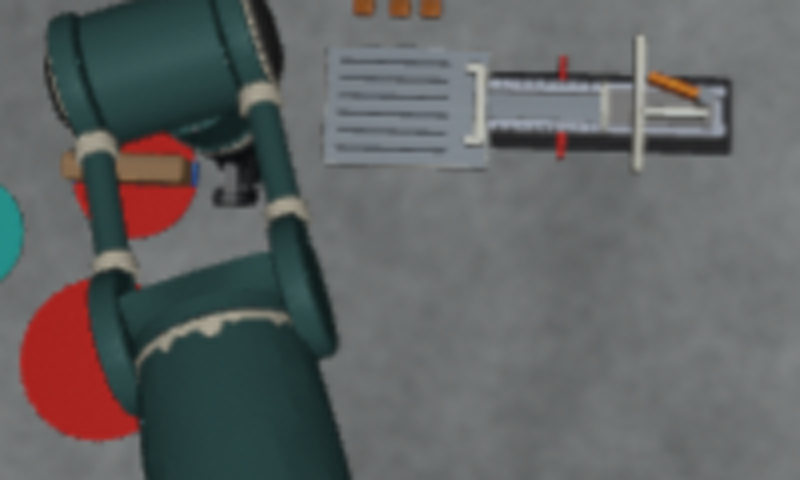

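Chips lie on the bench, and the scraper stands on the coaster at crop (125,168). Next is the leg: the lever still shows open at (675,86).

```bash
python3 -m inch '[-42,6,2,0,0,0,85, -42,6,2,0,0,0,85, -42,6,2,0,0,0,85, -42,6,2,0,0,0,85, -42,6,2,0,0,0,85, -42,6,2,0,0,0,85, -42,6,2,0,0,0,85, -44,6,2,0,0,0,85]'
python3 -m inch '[0,0,10,0,0,0,85, 0,0,10,0,0,0,85, 0,0,0,0,0,0,85, 0,0,0,0,0,0,85, 0,0,0,0,0,0,85, 0,0,0,0,0,0,85, 0,0,0,0,0,0,85, 0,0,0,0,0,0,85]'
python3 -c "
from h import *
st();rows([(1,[.563,-.134,.055],90)])"
```

```text
time: 11.6
tool_pos: [0.5615, -0.1371, 0.1576]
tcp_rot: [2.224, 2.217, 0.001]
wrist_force: [1.4, 0.4, 0.9]
width: 0.998
grip_force: 0.0
time: 12.4
tool_pos: [0.5615, -0.1353, 0.1371]
tcp_rot: [2.224, 2.218, 0.0]
wrist_force: [-0.0, -0.2, -0.4]
width: 0.993
grip_force: 0.0
12.4 [ 0.5615 -0.1353  0.1371] yaw 89.85 z [ 0.001 -0.    -1.   ] F [-0.  -0.2 -0.4] grip 0.0 w 84.8
[1.3, 1.5, 82.1, 0.0, 0.0, -0.1]
--
```

```bash
python3 -m inch '[0,1,20,0,0,0,85, 0,0,20,0,0,0,85, 0,0,20,0,0,0,85, 0,0,14,0,0,0,85, 0,0,8,0,0,0,85, 0,0,0,0,0,0,85, 0,0,0,0,0,0,85, 0,0,0,0,0,0,85]'
python3 -c "
from h import *
st()"
```

```text
time: 13.2
tool_pos: [0.5633, -0.1358, 0.056]
tcp_rot: [2.224, 2.217, 0.002]
wrist_force: [0.2, 0.8, 0.5]
width: 0.999
grip_force: 0.0
13.2 [ 0.5633 -0.1358  0.056 ] yaw 89.82 z [ 0.002 -0.001 -1.   ] F [0.2 0.8 0.5] grip 0.0 w 85.3
```

Down without contact. Push out about 38 mm.

```bash
python3 -m inch '[5,0,0,0,0,0,85, 6,0,0,0,0,0,85, 6,0,0,0,0,0,85, 6,0,0,0,0,0,85, 6,0,0,0,0,0,85, 6,0,0,0,0,0,85, 3,0,0,0,0,0,85, 0,0,0,0,0,0,85]'
python3 -c "
from h import *
st();snap('side','h.png',(300,150,380,220),8);snap('top','h2.png',(285,170,375,225),8)"
```

```text
time: 14.0
tool_pos: [0.5628, -0.097, 0.0549]
tcp_rot: [2.224, 2.218, 0.001]
wrist_force: [1.2, -3.5, 1.0]
width: 0.998
grip_force: 1.5
14.0 [ 0.5628 -0.097   0.0549] yaw 89.85 z [ 0.001  0.    -1.   ] F [ 1.2 -3.5  1. ] grip 1.4947903901338577 w 85.3
```

View pics/h.png

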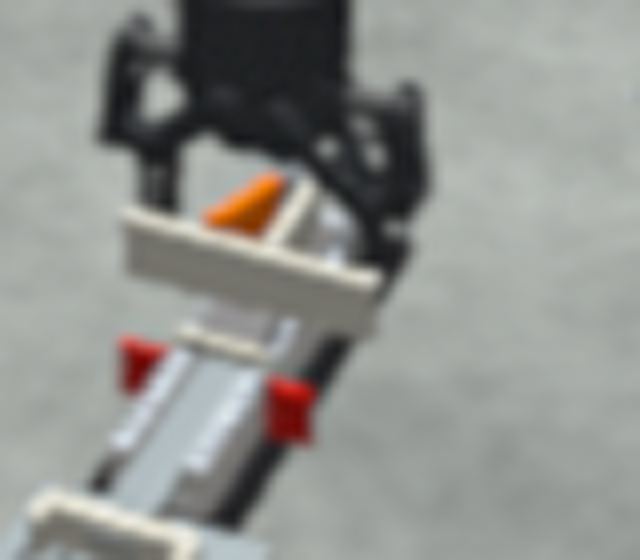

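Side view after the push (8x crop): the white front edge runs from (180,332) to (265,357), just behind the tabs at (142,362) and (290,408), and the lever is still open at (245,205). Both go to world coordinates by code.

```bash
python3 - <<'E'
from h import *
np.set_printoptions(precision=4,suppress=True)
C=lambda x,y:((x+.5)/8-.5+300,(y+.5)/8-.5+150)
print("front strip top-line z.05",[at("side",*C(*c),.05) for c in[(190,328),(266,350)]])
print("front strip lowline z.042",[at("side",*C(*c),.042) for c in[(182,340),(262,362)]])
print("bar top front edge z.084",[at("side",*C(*c),.084) for c in[(124,218),(380,280)]])
for n,b in(("side",(305,185,345,210)),("top",(310,180,335,220))):
    im=cv2.imread(f"raw_{n}.png");m=cv2.inRange(cv2.cvtColor(im,cv2.COLOR_BGR2HSV),(0,130,70),(4,255,255))|cv2.inRange(cv2.cvtColor(im,cv2.COLOR_BGR2HSV),(174,130,70),(180,255,255))
    k,_,q,c=cv2.connectedComponentsWithStats(m)
    for i in range(1,k):
        if b[0]<c[i][0]<b[2] and b[1]<c[i][1]<b[3]: print(n,c[i],q[i],[at(n,*c[i],z) for z in(.02,.032,.042)])
# top view: intensity along mid line, rail axis columns
im=cv2.imread("raw_top.png");g=cv2.cvtColor(im,cv2.COLOR_BGR2GRAY)
r0=px("top",(.566,-.05,.05));print(r0)
for X in(.572,.566,.556,.55):
    print(X,[(int(u),int(g[int(round(r0[1]+(0.566-X)*300)),u]),round(at("top",u,r0[1]+(0.566-X)*300,.05)[1],4)) for u in range(322,347)])
E
```

```text
front strip top-line z.05 [array([ 0.5801, -0.058 ,  0.05  ]), array([ 0.5438, -0.0576,  0.05  ])]
front strip lowline z.042 [array([ 0.5838, -0.0577,  0.042 ]), array([ 0.5458, -0.0581,  0.042 ])]
bar top front edge z.084 [array([ 0.6206, -0.0783,  0.084 ]), array([ 0.5017, -0.0832,  0.084 ])]
side [317.0625 194.8125] [316 193   4   6  16] [array([ 0.6052, -0.0601,  0.02  ]), array([ 0.5995, -0.0474,  0.032 ]), array([ 0.5948, -0.0368,  0.042 ])]
side [335.9429 200.5714] [334 197   6   8  35] [array([ 0.5316, -0.0582,  0.02  ]), array([ 0.5267, -0.0455,  0.032 ]), array([ 0.5226, -0.0349,  0.042 ])]
[326.3512 199.9965]
0.572 [(322, 50, np.float64(-0.0344)), (323, 47, np.float64(-0.038)), (324, 53, np.float64(-0.0415)), (325, 55, np.float64(-0.0451)), (326, 55, np.float64(-0.0486)), (327, 53, np.float64(-0.0522)), (328, 59, np.float64(-0.0557)), (329, 102, np.float64(-0.0592)), (330, 110, np.float64(-0.0628)), (331, 70, np.float64(-0.0663)), (332, 44, np.float64(-0.0699)), (333, 75, np.float64(-0.0734)), (334, 58, np.float64(-0.077)), (335, 32, np.float64(-0.0805)), (336, 23, np.floa
[... 2061 characters left out ...]
 np.float64(-0.0456)), (326, 66, np.float64(-0.0492)), (327, 127, np.float64(-0.0527)), (328, 122, np.float64(-0.0562)), (329, 116, np.float64(-0.0598)), (330, 119, np.float64(-0.0633)), (331, 121, np.float64(-0.0669)), (332, 118, np.float64(-0.0704)), (333, 118, np.float64(-0.0739)), (334, 104, np.float64(-0.0775)), (335, 145, np.float64(-0.081)), (336, 97, np.float64(-0.0846)), (337, 34, np.float64(-0.0881)), (338, 14, np.float64(-0.0916)), (339, 16, np.float64(-0.0952)), (340, 23, np.float64(-0.0987)), (341, 31, np.float64(-0.1023)), (342, 33, np.float64(-0.1058)), (343, 38, np.float64(-0.1093)), (344, 36, np.float64(-0.1129)), (345, 28, np.float64(-0.1164)), (346, 41, np.float64(-0.12))]
```

```bash
python3 - <<'E'
from h import *
a=cv2.cvtColor(cv2.imread("pics/b_top.png"),cv2.COLOR_BGR2GRAY).astype(float);b=cv2.cvtColor(cv2.imread("pics/h2.png"),cv2.COLOR_BGR2GRAY).astype(float)
def prof(im,off,s,X,z,ys):
    out=[]
    for y in ys:
        u,v=px("top",(X,y,z));out.append(cv2.getRectSubPix(im.astype(np.float32),(1,1),((u-off[0]+.5)*s-.5,(v-off[1]+.5)*s-.5))[0,0])
    return np.array(out)
for X in(.505,.510,.515,.52,.525,.53,.54):   # bar
    ys=np.arange(-.13,-.065,.001);A=prof(a,(185,175),4,X,.084,ys);B=prof(b,(285,170),8,X,.084,ys)
    f=lambda P:(round(ys[P.argmax()],4),P.max().round(),round((ys*np.clip(P-P.max()*.6,0,None)).sum()/np.clip(P-P.max()*.6,0,None).sum(),4))
    print(X,"bar",f(A),f(B))
ys=np.arange(-.09,-.038,.002)
for X in(.545,.55,.555):
    print(X,"A",list(zip((ys*1000).round().astype(int).tolist(),prof(a,(185,175),4,X,.05,ys).round().astype(int).tolist())))
    print(X,"B",prof(b,(285,170),8,X,.05,ys).round().astype(int).tolist())
# tab centre in initial picture, via redness
c=cv2.imread("pics/b_top.png").astype(float);r=c[...,2]-c[...,1]
for n,v in(("far",slice(54,78)),("near",slice(134,158))):
    p=np.clip(r[v,545:580].mean(0)-20,0,None);u=545+(p*np.arange(35)).sum()/p.sum();vv=(v.start+v.stop)/2
    print(n,u,at("top",*T(u,vv),.042))
E
```

```text
0.505 bar (np.float64(-0.112), np.float32(140.0), np.float64(-0.1029)) (np.float64(-0.127), np.float32(115.0), np.float64(-0.1241))
0.51 bar (np.float64(-0.111), np.float32(162.0), np.float64(-0.1092)) (np.float64(-0.123), np.float32(116.0), np.float64(-0.1118))
0.515 bar (np.float64(-0.111), np.float32(161.0), np.float64(-0.1052)) (np.float64(-0.08), np.float32(159.0), np.float64(-0.0947))
0.52 bar (np.float64(-0.111), np.float32(156.0), np.float64(-0.1114)) (np.float64(-0.081), np.float32(166.0), np.float64(-0.0811))
0.525 bar (np.float64(-0.111), np.float32(156.0), np.float64(-0.1114)) (np.float64(-0.081), np.float32(164.0), np.float64(-0.081))
0.53 bar (np.float64(-0.112), np.float32(159.0), np.float64(-0.1117)) (np.float64(-0.08), np.float32(134.0), np.float64(-0.0815))
0.54 bar (np.float64(-0.112), np.float32(163.0), np.float64(-0.0984)) (np.float64(-0.126), np.float32(145.0), np.float64(-0.1002))
0.545 A [(-90, 131), (-88, 133), (-86, 137), (-84, 139), (-82, 139), (-80, 136), (-78, 133), (-76, 138), (-74, 142), (-72, 137), (-70, 136), (-68, 144), (-66, 149), (-64, 146), (-62, 
[... 579 characters left out ...]
, 121)]
0.55 B [17, 32, 62, 100, 129, 129, 104, 104, 117, 119, 118, 118, 118, 118, 117, 116, 116, 114, 114, 97, 71, 54, 54, 53, 54, 54]
0.555 A [(-90, 120), (-88, 129), (-86, 143), (-84, 151), (-82, 147), (-80, 138), (-78, 130), (-76, 126), (-74, 127), (-72, 127), (-70, 127), (-68, 127), (-66, 127), (-64, 127), (-62, 128), (-60, 128), (-58, 128), (-56, 128), (-54, 128), (-52, 128), (-50, 128), (-48, 128), (-46, 128), (-44, 127), (-42, 126), (-40, 125)]
0.555 B [30, 29, 29, 36, 43, 56, 64, 85, 103, 114, 118, 119, 119, 118, 118, 118, 116, 106, 90, 70, 59, 52, 54, 55, 55, 54]
far 562.5333545782877 [ 0.59912807 -0.04557146  0.042     ]
near 560.5320118929633 [ 0.52708809 -0.04549004  0.042     ]
```

```bash
python3 -m inch '[2,0,0,0,0,0,85, 2,0,0,0,0,0,85, 0,0,0,0,0,0,85, 0,0,0,0,0,0,85, 0,0,0,0,0,0,85, 0,0,0,0,0,0,85, 0,0,0,0,0,0,85, 0,0,0,0,0,0,85]' 20
cat > bar.py <<'E'
from h import *
st();snap('top','i.png');snap('side','i2.png')
t=cv2.cvtColor(cv2.imread("raw_top.png"),cv2.COLOR_BGR2GRAY).astype(np.float32)
ys=np.arange(-.1,-.062,.001)
for X in(.515,.52,.525):
    P=np.array([cv2.getRectSubPix(t,(1,1),tuple(map(float,px("top",(X,y,.084)))))[0,0] for y in ys]);w=np.clip(P-.6*P.max(),0,None);print("bar y",X,round((w*ys).sum()/w.sum(),4),ys[P.argmax()])
s=cv2.imread("raw_side.png");m=cv2.inRange(cv2.cvtColor(s,cv2.COLOR_BGR2HSV),(7,170,120),(20,255,255))
k,_,q,c=cv2.connectedComponentsWithStats(m)
for i in range(1,k):
    if 315<c[i][0]<350 and 160<c[i][1]<190:print("lever",q[i],at("side",*c[i],.08))
E
python3 bar.py
```

```text
time: 14.9
tool_pos: [0.5624, -0.0936, 0.0547]
tcp_rot: [2.225, 2.218, 0.0]
wrist_force: [2.3, -3.8, 0.3]
width: 0.997
grip_force: 1.6
14.9 [ 0.5624 -0.0936  0.0547] yaw 89.81 z [ 0.  0. -1.] F [ 2.3 -3.8  0.3] grip 1.5785679873079062 w 85.1
bar y 0.515 -0.0759 -0.07699999999999999
bar y 0.52 -0.0769 -0.07599999999999998
bar y 0.525 -0.0772 -0.07599999999999998
lever [326 173   9   7  32] [ 0.57426998 -0.1082846   0.08      ]
```

```bash
python3 -m inch '[0,0,0,0,0,0,60, 0,0,0,0,0,0,60, 0,0,0,0,0,0,60, 0,0,0,0,0,0,45, 0,0,0,0,0,0,45, 0,0,0,0,0,0,45, 0,0,0,0,0,0,45, 0,0,0,0,0,0,45]' 30
python3 bar.py
```

```text
time: 15.8
tool_pos: [0.5634, -0.0937, 0.0552]
tcp_rot: [2.224, 2.217, 0.002]
wrist_force: [3.9, -2.9, 2.3]
width: 0.526
grip_force: 3.2
15.8 [ 0.5634 -0.0937  0.0552] yaw 89.82 z [ 0.002 -0.    -1.   ] F [ 3.9 -2.9  2.3] grip 3.161140833981335 w 45.0
bar y 0.515 -0.077 -0.07699999999999999
bar y 0.52 -0.079 -0.07699999999999999
bar y 0.525 -0.0785 -0.07699999999999999
lever [325 173  10   7  32] [ 0.57470639 -0.10732209  0.08      ]
```

```bash
python3 -m inch '[0,0,0,0,0,0,30, 0,0,0,0,0,0,30, 0,0,0,0,0,0,20, 0,0,0,0,0,0,20, 0,0,0,0,0,0,10, 0,0,0,0,0,0,10, 0,0,0,0,0,0,10, 0,0,0,0,0,0,10]' 40
python3 bar.py
```

```text
time: 16.7
tool_pos: [0.56, -0.0936, 0.0554]
tcp_rot: [-2.221, -2.217, 0.006]
wrist_force: [-7.2, -3.0, 11.3]
width: 0.212
grip_force: 41.3
16.7 [ 0.56   -0.0936  0.0554] yaw 89.89 z [-0.005 -0.    -1.   ] F [-7.2 -3.  11.3] grip 41.26483261031353 w 18.1
bar y 0.515 -0.0769 -0.07699999999999999
bar y 0.52 -0.0776 -0.07699999999999999
bar y 0.525 -0.0775 -0.07699999999999999
lever [330 174   5   6  18] [ 0.56769304 -0.10862977  0.08      ]
```

Opening is 18 mm, so the lever is squeezed past closed. The bar hasn't moved, which puts the front edge at y ≈ -0.046 m, level with the mark.

```bash
python3 -c "
from h import *
print(job.finish_job())"
```

```text
the job is handed in; nothing more can be done
None
```

The job is handed in after about 17 s: chips wiped onto the bench with the scraper, scraper back upright on the small red coaster, and the gripper holding the leg within about 1 mm of the mark by my camera measurement, with the lever squeezed shut at 41 N; no verdict was returned.

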